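# Level a rocking quern slab by angle gauge and hold it for packing

## Task

The stone slab on the white foam block rests tilted, because its underside is uneven and rocks. Set the angle gauge down upright, not dropped, on about the middle of the slab's flat top face, its dial running lengthwise along the slab, and let go of it. Then gently press the raised end of the slab down with the fingers, touching the slab only and not the gauge, until the gauge's swinging pointer settles on the zero mark at the top of the dial (slab level), and finish while still holding the slab down there so that I can pack wedges under it; leave the other things on the table where they lie.

Things in the scene. Friction and masses are not known exactly. Their poses are not given: they have to be found in the camera images.
- block: Fixed slab of white packing foam, rigid, 230 x 160 x 30 mm (x, y, z), lying flat on the table; origin at the centre of its underside. Its yaw is arbitrary.
- stone: Loose sandstone quern slab, about 1.7 kg, 220 mm long, 125 mm wide at its low end tapering to 85 mm at its raised end, 50 mm thick in the middle. At rest it lies on a flat patch of its underside, its flat top sloping 9 degrees; it rocks about a rounded ridge across its underside, 20 mm from the middle towards the raised end. Origin: underside below the middle; z up at rest, x to the raised end.
- stone_face (a point): Middle of the slab's flat top face (at rest 47 mm above the block's top). x runs lengthwise along the face to the raised end, y across, z is the outward normal: at rest x points 9 degrees (0.157 rad) above horizontal; z is vertical when the slab is level. The flat part reaches 100 mm either way along x and 34 mm along y.
- raised_end (a point): Place to press: point of the flat face 92 mm from stone_face along x (slab ends 18 mm farther on), 70 mm from the ridge it rocks on; at rest 62 mm above the block's top, about 12 mm lower when level. The slab starts to rock at about 3 N down here, needs about 5 to 10 N to stay level, and rocks back when let go. Axes as stone_face.
- gauge_mid (a point): Centre (half-way up) of the loose pendulum angle gauge standing on the table: 78 mm high, 0.22 kg; foot 72 x 30 x 8 mm (x, y, z), above it a case with a round dial, 60 to 68 mm wide along x, 24 mm thick along y: pinch it across y. Same dial and pointer on both sides, so it may be turned either way. y is the dial's normal, z up through the zero mark; foot's underside 39 mm below.
- pointer (a joint): Angle (rad) of the gauge's free-swinging weighted pointer from the zero mark, the large mark at the top of the dial: 0 when the foot is level along the gauge's x, positive when the gauge's +x side stands higher, so once settled it reads the slope of what the gauge stands on. It swings at about 3 Hz and settles in about a second after each movement.
- wedge_a: Bystander: loose wooden packing wedge 90 x 28 x 20 mm lying on the table; origin at the centre of its underside.
- wedge_b: Bystander: a second wedge like the first.
- brush: Bystander: loose brush about 190 mm long, lying on the table.
- loupe: Bystander: loose black loupe, 38 mm across, 22 mm high, standing between gauge and slab; origin at the centre of its underside.
- jar: Bystander: loose glass jar with white lid, 52 mm across, 55 mm high; origin at the centre of its underside.
- sherd: Bystander: loose flat pottery sherd, about 60 x 50 x 9 mm.
- scale_bar: Bystander: loose black-and-white photographic scale bar, 150 x 20 x 5 mm, lying beyond the slab.
Not all that is in view belongs to the job. What is shaped like the stone but purple is not meant.

How it is judged (in metres and radians):
On the way, in this order (a step that is already met when the one before it is completed fails the run):
1. the gauge stands on the slab's face, lengthwise, let go (x of gauge_mid in the frame of stone_face between -0.06 and 0.06 m and y of gauge_mid in the frame of stone_face between -0.035 and 0.035 m and z of gauge_mid in the frame of stone_face between 0.03 and 0.045 m and angle between the z axis of gauge_mid and the z axis of stone_face, either way round below 0.12 rad and angle between the x axis of gauge_mid and the x axis of stone_face, either way round below 0.26 rad and contact force between the fingers and gauge below 0.1 N), for 0.3 s.
2. the fingers press the slab and the pointer has settled on zero (all of step 1 and value of joint pointer between -0.035 and 0.035 rad and velocity of joint pointer between -0.2 and 0.2 rad/s and angle between stone_face's own z axis and vertical below 0.06 rad and contact force between the fingers and stone above 1 N), for 0.5 s.
At the end, for the whole second after the job is handed in: Fingers still press the slab (over 1 N), level on its block; the pointer is still, within 2 degrees of zero; the gauge stands untouched on the slab face, within 60 mm of its middle lengthwise and 35 mm crosswise, dial within 15 degrees of the slab length; all this through the last second (all of step 2 and horizontal distance between stone_face and block below 0.06 m); the arm keeps its last pose, push and grip.
It fails at once if another thing on the table is moved by more than 30 mm (distance of any of wedge_a, wedge_b, brush, loupe, jar, sherd, scale_bar from where it was at the start of the episode above 0.03 m).
It fails at once if the slab is pressed with more than 40 N (contact force between the fingers and stone above 40 N).
It fails at once if the gauge is dropped onto the slab (distance between gauge_mid and stone_face below 0.13 m and contact force between the fingers and gauge below 0.1 N and linear speed of gauge above 0.5 m/s).
It also fails if it takes over 58 s, if anything falls off the work surface, if the arm or the gripper's body presses on something with over 40 N, if the wrist force passes 120 N, or if a joint passes its speed limit or range.

## Robot

A 6-joint arm with a two-finger parallel gripper is mounted at the origin on the work surface. World frame = base frame: x ahead of the robot, y to its left, z up, the work surface at z = 0. Lengths are in mm, angles in rad, forces in N, time in s.
With the tool pointing down it reaches from about 325 to 850 mm from the base axis. Payload 15.5 kg.
Tool frame: the origin (TCP) lies at the very end of the fingers, on their centre line; the grasp point (between the pads) lies ctrl.grip_depth behind it (ctrl.grip_depth is the distance from the TCP to the grasp point, in mm); z points along the fingers, y is the line along which they close (so a half turn about z gives the same grasp; the last joint's range is limited). The gripper opens to 91 mm and grips with 3 to 60 N. Pads are 32 mm wide; open, the fingers measure 118 mm over their backs; the gripper's body (76 mm by 178 mm) begins 60 mm behind the grasp point.
Start: joints at [-1.27, 0.494, 1.345, -0, 1.302, -0.096], TCP at [240.968, -576.681, 213.915] pointing down, gripper open.
Joint ranges: [-2.91, 2.91], [-0.82, 2.16], [0.22, 2.67], [-1.22, 4.37], [0.12, 2.79], [-3.08, 3.08]. Speed limits (rad/s): [1.89, 1.89, 2.57, 3.01, 3.01, 3.01].

## Interface

Orientations are given as a unit quaternion [x, y, z, w].
In Python, from rig import ctrl gives the robot as it stands. The module is installed in compiled form; this text tells all that it offers. Calls block until the motion is done:
- ctrl.reach(position, orientation): joint-space move of the TCP to a pose.
- ctrl.move_l(position, orientation=None, rate=150): straight line of the TCP; orientation=None keeps the orientation; rate is the mean speed in mm/s.
- ctrl.goto_joints(angles): joint-space move.
- ctrl.gripper_open() and ctrl.close(f_grip=None): open the fingers fully, or close them until they stop; f_grip is the grip in N (None keeps the last).
- ctrl.pause(seconds).
- ctrl.solve_ik(position, orientation): joint angles nearest the present ones, or None.
- ctrl.get_obs(): the state.
- ctrl.read_camera(name): name is "scene" or "side" or "wrist"; returns the picture (384x512x3 uint8, red, green, blue); there is no depth.
- ctrl.camera_model(name): a dict with "fx", "fy", "cx", "cy" (pixels), "D" ([k1, k2, p1, p2, k3] as OpenCV has them; the pictures are not rectified), "extrinsics" (4x4, takes a point from world to camera coordinates). Camera axes: x right, y up, looking along -z (the intrinsics and any distortion apply to the point x, -y, -z); pixel columns grow to the right and rows downward; lengths in mm; the calibration is good to about 2 mm. A picture is of the moment at which its call begins: read the wrist's pose just before it. camera_model takes no time and is no camera call; for the wrist camera it gives the pose at the moment of the call.
A pose or a line that the arm cannot do raises ctrl.PlanningError and nothing moves.
- ctrl.hand_in(): hands the job in; it is judged then, once.
The state is a dict: "time": time; "joint_pos": joint angles; "dq": joint speeds; "tau": joint torques, N m; "ee_pos": TCP position; "eef_rot": TCP orientation; "force": force on the tool from outside, world axes, zero at the start; "moment": the same for the moment, N m; "grip_width": finger opening in mm; "grasp_force": force on a finger pad.
Only numpy, scipy, OpenCV 4.12 (cv2) and the standard library are available. Lean on these libraries where they do the work, as an engineer would, in place of code of your own. Each camera call takes 0.05 s, during which the arm holds its last target. There are 200 camera calls.

## Working session

There is one attempt and no reset: what is moved stays moved. The work goes in short steps, each a Python script; the robot and the scene stay as the last script left them, time stands still between calls to the robot, and variables do not carry over. Pictures are saved under pics/ and viewed, at most 10 in all, crops included, and the job is handed in when it is done.

```bash
mkdir -p pics
python3 - <<'E'
from rig import ctrl
import cv2,numpy as np
a=[ctrl.read_camera(n) for n in("scene","side","wrist")]
for n,i in zip(("scene","side","wrist"),a): cv2.imwrite(f"pics/{n}0.png",i[:,:,::-1])
np.set_printoptions(precision=4,suppress=True)
for n in("scene","side","wrist"):
  print(ctrl.camera_model(n))
  cv2.imwrite(f"pics/{n}0b.png",cv2.resize(cv2.imread(f"pics/{n}0.png"),(800,600),interpolation=cv2.INTER_CUBIC))
print(ctrl.get_obs(),ctrl.grip_depth)
E
```

```text
{'fx': 375.7218754419061, 'fy': 375.7218754419061, 'cx': 256.86111841974014, 'cy': 196.04773894301835, 'D': array([0.0094, 0.    , 0.    , 0.    , 0.    ]), 'extrinsics': array([[    0.894 ,     0.448 ,     0.009 ,  -439.3989],
       [   -0.3945,     0.7774,     0.49  ,   207.1011],
       [    0.2125,    -0.4416,     0.8717, -1162.7808],
       [    0.    ,     0.    ,     0.    ,     1.    ]])}
{'fx': 476.50265315805547, 'fy': 476.50265315805547, 'cx': 255.47925578208773, 'cy': 204.07433280354638, 'D': array([0.0452, 0.    , 0.    , 0.    , 0.    ]), 'extrinsics': array([[   -0.7789,    -0.627 ,    -0.0079,   345.2606],
       [    0.4132,    -0.5227,     0.7457,  -314.009 ],
       [   -0.4717,     0.5776,     0.6662, -1203.4274],
       [    0.    ,     0.    ,     0.    ,     1.    ]])}
{'fx': 341.6602154975216, 'fy': 341.6602154975216, 'cx': 248.74413548390555, 'cy': 199.2109797742056, 'D': array([-0.0795,  0.    ,  0.    ,  0.    ,  0.    ]), 'extrinsics': array([[   0.3854,   -0.9227,   -0.0008, -625.3877],
       [   0.8831,    0.3692,   -0.2896,   32.0993],
       [   0.2675,    0.1109,    0.9572, -391.0137],
       [   0.    ,    0.    ,    0.    ,    1.    ]])}
{'time': 0.15, 'joint_pos': array([-1.2705,  0.494 ,  1.3459,  0.    ,  1.3025, -0.0955]), 'dq': array([-0.0001, -0.0018, -0.0023, -0.0007,  0.001 , -0.0009]), 'tau': array([  0.0047, -87.9199, -38.2053,   0.0706,   0.0502,  -0.    ]), 'ee_pos': array([ 240.9071, -576.419 ,  213.4953]), 'eef_rot': array([ 0.9805,  0.1966, -0.    , -0.0004]), 'force': array([-0.4286, -0.3661, -0.1845]), 'moment': array([ 0.0138, -0.0583,  0.0405]), 'grasp_force': 0.0, 'grip_width': 91.07144090847108} 18.8
```

View pics/scene0b.png

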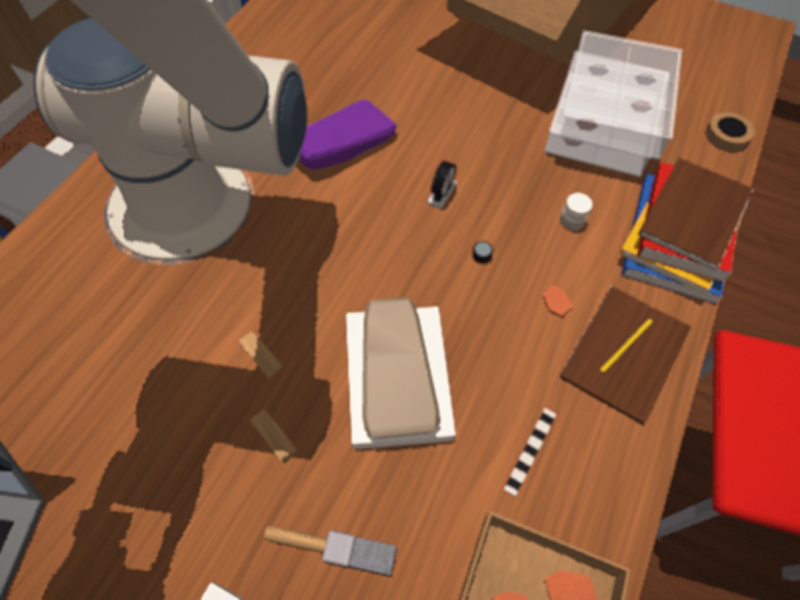

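View pics/side0b.png

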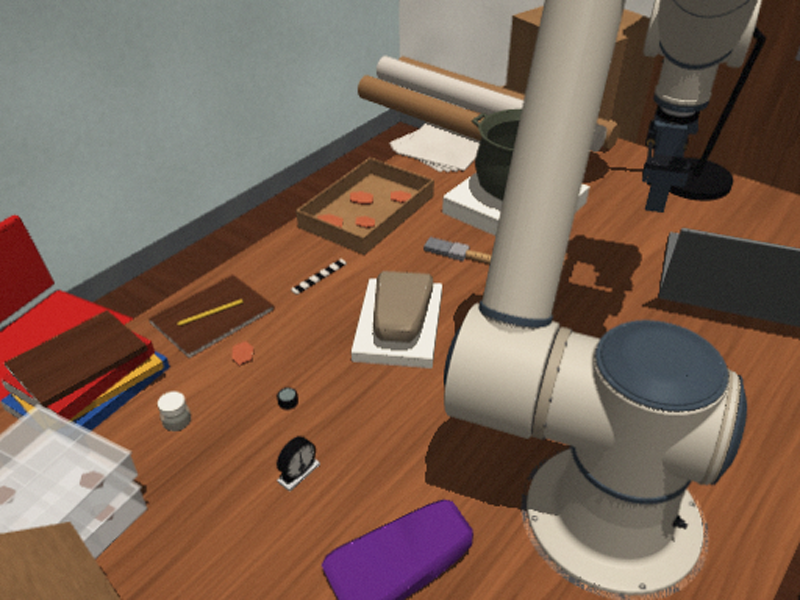

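The scene picture (800-wide) shows the gauge at (443,185), the loupe at (483,251), the white block with corners (347,311), (439,307), (454,437) and (352,444), and the tan slab on it. The purple slab at (345,135) is the decoy. The tan one on the white foam fits the description, and its narrow end is at the top, about (390,303). In the side picture the gauge is at (297,462) and the slab's narrow end is nearest the camera, about (395,335).

```bash
cat > h.py <<'E'
from rig import ctrl
import cv2,numpy as np
from scipy.spatial.transform import Rotation as R
np.set_printoptions(precision=3,suppress=True)
def ray(m,px):
    K=np.array([[m['fx'],0,m['cx']],[0,m['fy'],m['cy']],[0,0,1]])
    u=cv2.undistortPoints(np.array([[px]],float),K,np.array(m['D']))[0,0]
    E=np.array(m['extrinsics']);d=E[:3,:3].T@np.array([u[0],-u[1],-1]);return -E[:3,:3].T@E[:3,3],d
def onz(m,px,z):
    c,d=ray(m,px);return c+d*(z-c[2])/d[2]
def proj(m,P):
    E=np.array(m['extrinsics']);q=(E[:3,:3]@np.array(P,float).reshape(-1,3).T).T+E[:3,3]
    q=q*[1,-1,-1];K=np.array([[m['fx'],0,m['cx']],[0,m['fy'],m['cy']],[0,0,1]])
    return cv2.projectPoints(q,np.zeros(3),np.zeros(3),K,np.array(m['D']))[0][:,0]
def down(yaw): # tool z down, tool y along world direction yaw
    y=np.array([np.cos(yaw),np.sin(yaw),0]);z=np.array([0,0,-1.]);return R.from_matrix(np.c_[np.cross(y,z),y,z]).as_quat()
def snap(n,name,crop=None):
    m=ctrl.camera_model(n);i=ctrl.read_camera(n)
    np.savez('pics/'+name,**{k:np.array(v) for k,v in m.items()});cv2.imwrite(f'pics/{name}_raw.png',i[:,:,::-1])
    x0,y0,x1,y1=crop or (0,0,512,384);s=min(800/(x1-x0),600/(y1-y0))
    cv2.imwrite(f'pics/{name}.png',cv2.resize(i[y0:y1,x0:x1,::-1],None,fx=s,fy=s,interpolation=cv2.INTER_CUBIC))
E
python3 - <<'E'
from h import *
m=ctrl.camera_model('scene');s=ctrl.camera_model('side');k=.64
for p in[(347,311),(439,307),(454,437),(352,444)]:print('block',onz(m,np.array(p)*k,30))
for p in[(390,300),(402,437)]:print('stone',onz(m,np.array(p)*k,85))
print('gauge',onz(m,np.array((443,185))*k,39),onz(s,np.array((297,462))*k,39))
print('loupe',onz(m,np.array((483,243))*k,22),'jar',onz(m,np.array((578,203))*k,55))
w=ctrl.camera_model('wrist');c,_=ray(w,(w['cx'],w['cy']));o=ctrl.get_obs();Rt=R.from_quat(o['eef_rot']).as_matrix()
print('cam in tool',Rt.T@(c-o['ee_pos']),'view dir tool',Rt.T@ray(w,(w['cx'],w['cy']))[1])
E
```

```text
block [426.281 -79.364  30.   ]
block [564.345  -0.45   30.   ]
block [ 681.275 -198.396   30.   ]
block [ 546.467 -278.612   30.   ]
stone [497.169 -54.412  85.   ]
stone [ 616.744 -249.566   85.   ]
gauge [458.904 244.63   39.   ] [448.402 263.168  39.   ]
loupe [578.652 165.055  22.   ] jar [707.156 306.526  55.   ]
cam in tool [  82.401    0.835 -169.529] view dir tool [-0.29  -0.     0.957]
```

Run:
```python
from h import *
ctrl.move_l([241,-576.5,300])
ctrl.reach([545,-120,330],down(2.12))
print(ctrl.get_obs()['joint_pos'],ctrl.get_obs()['time']);ctrl.pause(.3);snap('wrist','w_stone')
ctrl.reach([455,250,260],down(2.12))
print(ctrl.get_obs()['joint_pos'],ctrl.get_obs()['time']);ctrl.pause(.3);snap('wrist','w_gauge')
```

```text
[-0.325  0.305  1.333 -0.     1.504 -2.443] 2.975
[ 0.386  0.299  1.536 -0.     1.306 -1.733] 4.7667
```

View pics/w_stone.png

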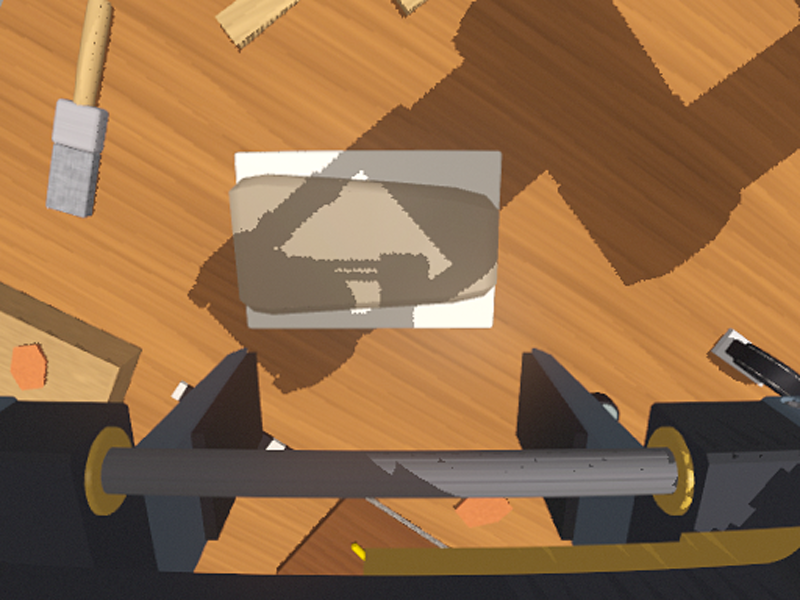

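View pics/w_gauge.png

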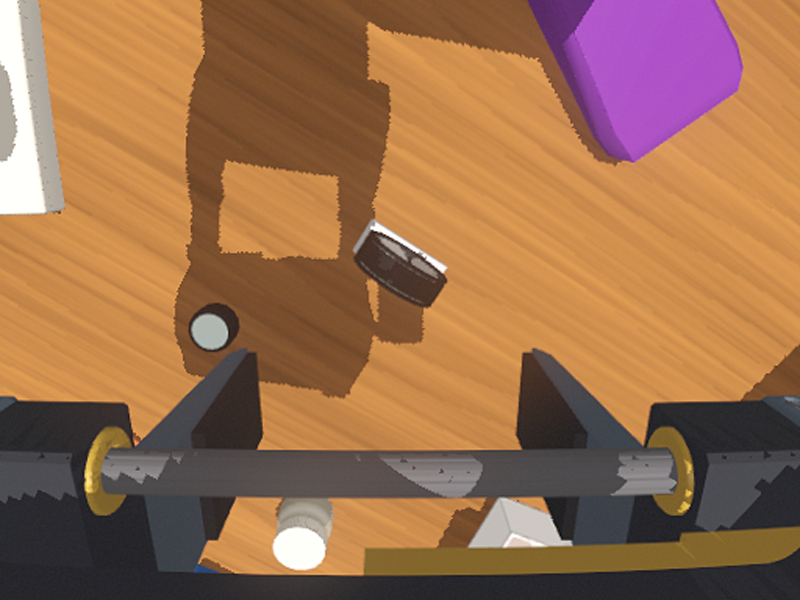

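w_stone shows the block's top corners at (235,153), (501,151), (493,328) and (248,327). The slab spans x 232 to 498, and its narrow raised end is on the right at about (497,247). w_gauge shows the gauge foot's corners at (372,220), (446,267) and (354,250), and the loupe at (211,331).

Run:
```python
from h import *
k=.64
m=dict(np.load('pics/w_stone.npz'))
B=np.array([onz(m,np.array(p)*k,30) for p in[(235,153),(501,151),(493,328),(248,327)]]);print(B,B.mean(0))
for a,b in((0,1),(3,2),(3,0),(2,1)):
  d=B[b]-B[a];print(np.linalg.norm(d),np.arctan2(d[1],d[0]))
L=onz(m,np.array((232,245))*k,58);H=onz(m,np.array((498,246))*k,82);d=H-L;print('stone',L,H,np.linalg.norm(d[:2]),np.arctan2(d[1],d[0]),(L+H)/2)
g=dict(np.load('pics/w_gauge.npz'))
G=[onz(g,np.array(p)*k,8) for p in[(372,220),(446,267),(354,250)]]
d=G[1]-G[0];e=G[2]-G[0];print(G,np.linalg.norm(d),np.arctan2(d[1],d[0]),np.linalg.norm(e),np.arctan2(e[1],e[0]))
c=(G[1]+G[0])/2;u=d/np.linalg.norm(d);n=np.array([u[1],-u[0],0]);
if n@e<0:n=-n
print('gauge c',c+15*n)
# overlay
def box(c,yaw,l,w,z):
  q=R.from_euler('z',yaw).as_matrix();return [q@[x*l/2,y*w/2,0]+[c[0],c[1],z] for x,y in((-1,-1),(1,-1),(1,1),(-1,1))]
cc=c+15*n;yaw=np.arctan2(d[1],d[0])
print(proj(g,box(cc,yaw,72,30,8))/k, proj(g,box(cc,yaw,0,24,78))/k)
```

```text
[[ 544.059 -275.654   30.   ]
 [ 424.741  -82.725   30.   ]
 [ 559.368    1.237   30.   ]
 [ 677.501 -193.93    30.   ]] [ 551.417 -137.768   30.   ]
226.844892807315 2.1246756992210423
228.1349685661469 2.115094453560127
156.47841660363184 -2.5920828827991174
158.66382535651277 -2.583957795984224
stone [ 607.896 -236.907   58.   ] [491.632 -52.497  82.   ] 218.00047600174264 2.1333191386456942 [ 549.764 -144.702   70.   ]
[array([437.094, 222.046,   8.   ]), array([438.343, 292.293,   8.   ]), array([465.047, 222.045,   8.   ])] 70.25860907650939 1.5530186377526545 27.95326609947696 -2.3020957303383777e-05
gauge c [452.716 256.903   8.   ]
[[351.202 251.239]
 [426.333 297.864]
 [446.893 267.569]
 [371.06  219.405]] [[391.704 294.066]
 [391.704 294.066]
 [410.941 264.876]
 [410.941 264.876]]
```

Run:
```python
from h import *
q=down(-0.015);g=[452.5,256.5]
ctrl.reach(g+[130],q);ctrl.move_l(g+[24],rate=100)
ctrl.close(15);o=ctrl.get_obs();print(o['grip_width'],o['grasp_force'],o['ee_pos'],o['force'],o['time'])
ctrl.move_l(g+[210],rate=120);ctrl.pause(.3);o=ctrl.get_obs();print(o['grip_width'],o['force'],o['time'])
snap('wrist','w_held')
```

```text
24.190530579373856 15.000039786100388 [452.448 256.476  23.972] [-0.242  0.822 -0.012] 9.2917
23.965593752682526 [ 0.043 -0.28  -1.608] 11.2917
```

View pics/w_held.png

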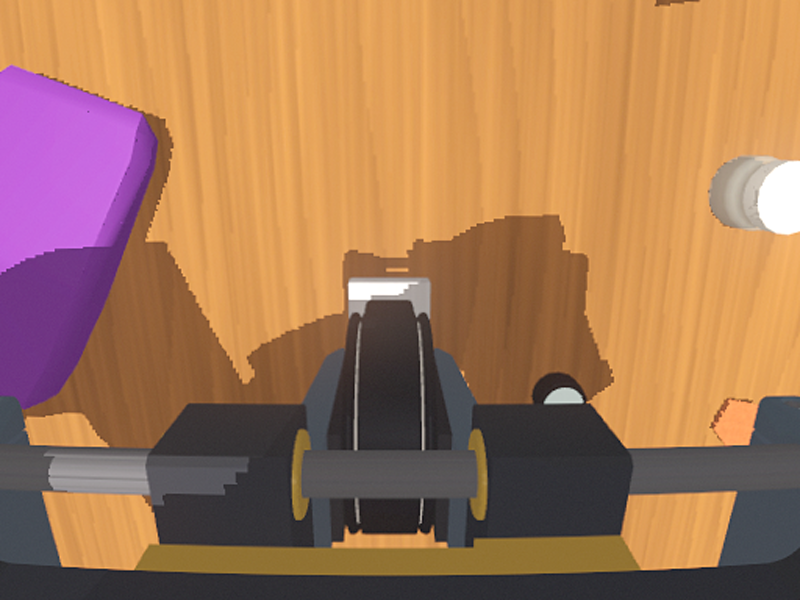

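w_held shows the gauge gripped upright and square, with the loupe clear at (558,390).

```bash
cat > place.py <<'E'
from h import *
yaw=2.127;u=np.array([np.cos(yaw),np.sin(yaw),0]);v=np.array([-u[1],u[0],0]);a=np.radians(9)
n=np.cos(a)*np.array([0,0,1])-np.sin(a)*u;t=np.cos(a)*u+np.sin(a)*np.array([0,0,1])
F=np.array([550.5,-142.,77])
q=(R.from_rotvec(-a*v)*R.from_quat(down(yaw-np.pi/2)))
assert np.allclose(q.apply([0,0,1]),-n,atol=1e-3)
q=q.as_quat()
E
python3 - <<'E'
from place import *
P=F-8*t+24*n
ctrl.reach(P+[0,0,110],q);ctrl.move_l(P+[0,0,12],q,rate=100);ctrl.pause(.4)
f0=np.mean([(ctrl.pause(.03),ctrl.get_obs()['force'])[1] for _ in range(6)],0);print(f0)
for z in np.arange(9,-12,-1.):
  ctrl.move_l(P+[0,0,z],q,rate=20);ctrl.pause(.06)
  f=ctrl.get_obs()['force']-f0
  print(z,f)
  if f[2]>1.2:break
o=ctrl.get_obs();print(o['time'],o['ee_pos'])
snap('wrist','w_place')
E
```

```text
[ 0.053  0.357 -2.554]
9.0 [-0.192 -0.129  1.007]
8.0 [-0.61  -0.152  0.661]
7.0 [ 0.204 -0.152 -0.33 ]
6.0 [-0.291 -0.654 -0.332]
5.0 [-0.066 -0.402 -0.251]
4.0 [-0.566  0.162  0.72 ]
3.0 [ 0.599 -0.875 -0.298]
2.0 [-0.895 -0.066  1.226]
17.1583 [ 556.63  -151.907  101.42 ]
```

View pics/w_place.png

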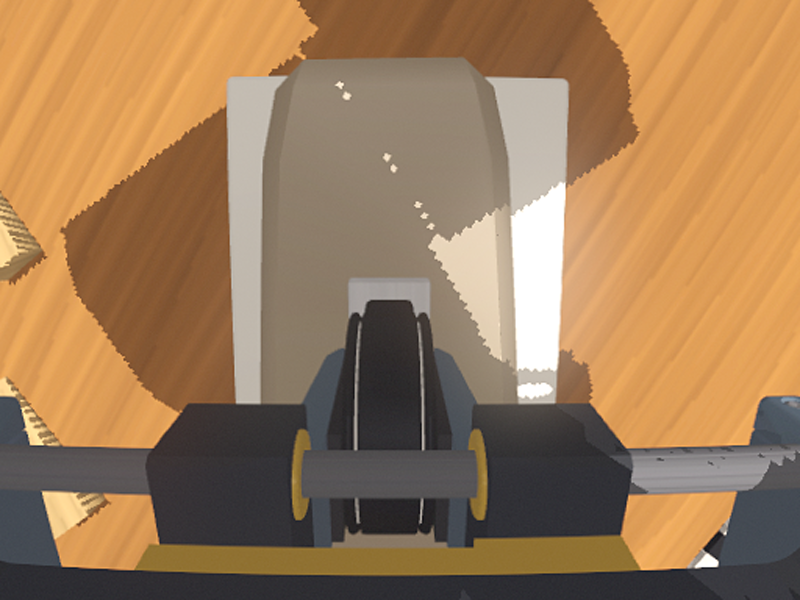

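w_place shows the gauge aligned with the slab and centred across it (gauge at 390, slab centreline about 386), with the raised narrow end at the top. I'll continue lowering with averaged force, because that trigger may have been noise.

Run:
```python
from place import *
P=F-8*t+24*n
def av(k=8): return np.mean([(ctrl.pause(.015),ctrl.get_obs()['force'])[1] for _ in range(k)],0)
for z in np.arange(2,-10,-.7):
  ctrl.move_l(P+[0,0,z],q,rate=20);f=av();print(round(z,1),f)
  if f[2]>0:break
print(ctrl.get_obs()['time'])
snap('side','s_place',(180,130,330,243))
```

```text
2.0 [ 0.036  0.249 -2.196]
1.3 [ 0.005  0.268 -2.199]
0.6 [ 0.37  -0.151 -1.313]
-0.1 [-1.467  0.249  8.402]
18.7417
```

Run:
```python
from place import *
P=F-8*t+24*n
ctrl.move_l(P+[0,0,.4],q,rate=20);ctrl.pause(.2);print(ctrl.get_obs()['force'])
ctrl.gripper_open();ctrl.pause(.3)
o=ctrl.get_obs();print(o['force'],o['grip_width'])
ctrl.move_l(P+110*n,q,rate=120)
# back off beyond raised end to look, tool y along the width
ctrl.reach(F+40*t+[0,0,190],down(yaw-np.pi/2));ctrl.pause(.3)
print(ctrl.get_obs()['time'],ctrl.get_obs()['joint_pos']);snap('wrist','w_rel')
```

```text
[-1.017 -1.217  5.037]
[-0.862 -0.313 -0.139] 91.2545333611791
22.4833 [-0.314  0.321  1.467  0.     1.355 -0.869]
```

View pics/w_rel.png

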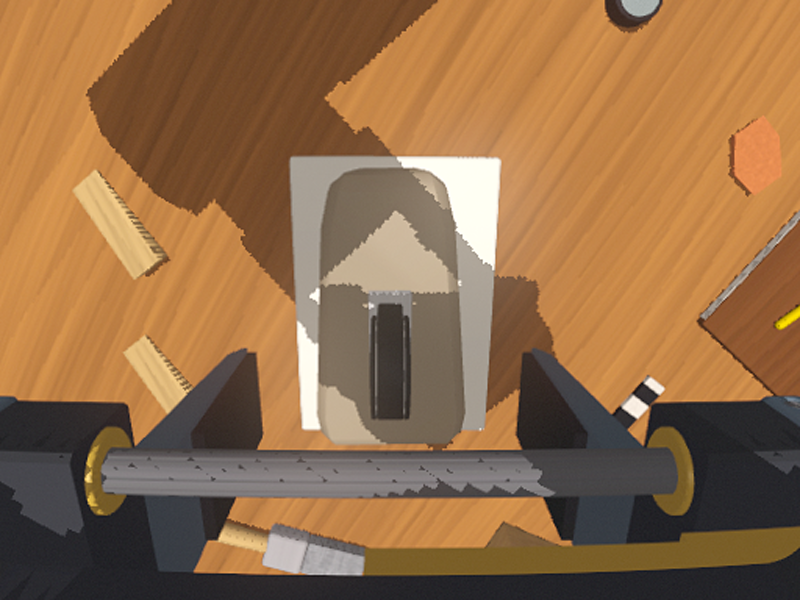

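w_rel shows the gauge standing on the slab lengthwise: foot edge at (390,292), slab's raised end at (388,170). Both fixed cameras see the dial edge-on, so I'll set level by height. When level the face lies at z = 80 (30 + 50), and I'll verify that by force and picture.

Run:
```python
from place import *
g=dict(np.load('pics/w_rel.npz'));k=.64
for nm,p,z in(('foot edge',(390,292),89),('slab end',(388,168),90),('foot side',(370,292),89),('foot side',(410,292),89)):
  d=onz(g,np.array(p)*k,z)-F;print(nm,d@u,d@v)
q=down(yaw-np.pi/2);T=np.array([F[0],F[1],0])+88*u
ctrl.close(10);print(ctrl.get_obs()['grip_width'])
ctrl.reach(T+[0,0,150],q);ctrl.move_l(T+[0,0,97],q,rate=80);ctrl.pause(.4)
def av(k=8): return np.mean([(ctrl.pause(.015),ctrl.get_obs()['force'])[1] for _ in range(k)],0)
f0=av();print(f0)
for z in np.arange(95,80,-1.5):
  ctrl.move_l(T+[0,0,z],q,rate=15);f=av(5)-f0;o=ctrl.get_obs();print(z,f,o['ee_pos'][2],round(o['time'],1))
  if f[2]>22:break
snap('side','s_press',(200,150,300,225));snap('wrist','w_press')
```

```text
foot edge 27.694045917914256 -0.3547644937903642
slab end 110.04569694840029 0.8936572114922473
foot side 27.7029436333854 13.304837177456008
foot side 27.68818415223412 -14.012934037739337
0.8302152700432218
[ 0.05   0.109 -0.168]
95.0 [ 0.025 -0.177 -0.259] 94.92764370854096 26.2
93.5 [-0.067 -0.174 -0.015] 93.45734254208318 26.5
92.0 [-0.101  0.457  2.288] 92.0637212208056 26.9
90.5 [-0.886  2.04   5.382] 90.58515802400643 27.2
89.0 [-1.6    3.092  6.046] 89.07923541451592 27.5
87.5 [-2.009  3.133  6.646] 87.59610942674287 27.9
86.0 [-2.502  4.709  8.784] 86.1492299786395 28.2
84.5 [-3.209  5.803 10.208] 84.66732158488702 28.5
83.0 [-3.762  6.38  11.086] 83.1633646423738 28.9
81.5 [-3.611  6.203 11.219] 81.66177482015908 29.2
```

View pics/w_press.png

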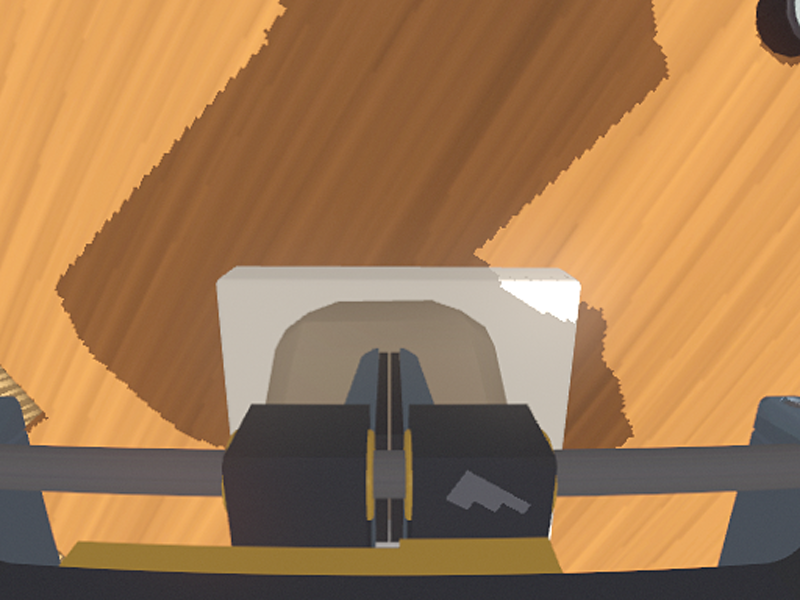

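w_press shows the closed fingers on the slab's raised end at about (390,355), with everything else clear. Contact came at z≈93, as the geometry predicted. I'll go down the last bit.

Run:
```python
from place import *
q=down(yaw-np.pi/2);T=np.array([F[0],F[1],0])+88*u
def av(k=8): return np.mean([(ctrl.pause(.015),ctrl.get_obs()['force'])[1] for _ in range(k)],0)
for z in(80.7,80.0):
  ctrl.move_l(T+[0,0,z],q,rate=10);ctrl.pause(.3);f=av(12);o=ctrl.get_obs();print(z,f,o['ee_pos'],o['moment'],round(o['time'],1))
ctrl.pause(1.5);print(av(),ctrl.get_obs()['ee_pos'])
a=ctrl.read_camera('side');b=ctrl.read_camera('scene')
cv2.imwrite('pics/scene1.png',b[:,:,::-1])
A=cv2.resize(a[150:240,210:310,::-1],(400,360),interpolation=cv2.INTER_CUBIC);B=cv2.resize(b[180:290,200:310,::-1],(400,360),interpolation=cv2.INTER_CUBIC)
cv2.imwrite('pics/cmp.png',np.hstack([A,B]))
# predicted pixels of the gauge's top and foot corners, level vs at 0.05 rad
m=ctrl.camera_model('scene');s=ctrl.camera_model('side')
for al in(0,.05):
  tt=np.cos(al)*u+np.sin(al)*np.array([0,0,1]);nn=-np.sin(al)*u+np.cos(al)*np.array([0,0,1]);C=np.array([F[0],F[1],80])+20*u-20*tt
  pts=[C-8*tt+78*nn,C-8*tt-36*tt+8*nn+15*v,C-8*tt-36*tt+8*nn-15*v,C-100*tt+30*v,C-100*tt-30*v,C+100*tt]
  print('scene',((proj(m,pts)-[200,180])*[400/110,360/110]+[400,0]).round(),'side',((proj(s,pts)-[210,150])*4).round())
```

```text
80.7 [-4.453  6.792 12.24 ] [503.409 -66.691  80.901] [1.479 0.794 0.039] 30.1
80.0 [-5.747  9.053 16.444] [503.269 -66.544  80.346] [ 1.693  0.916 -0.02 ] 30.8
[-5.98   8.594 16.435] [503.264 -66.54   80.319]
scene [[593. 126.]
 [574. 215.]
 [620. 211.]
 [558. 295.]
 [652. 288.]
 [579.  45.]] side [[189.  70.]
 [213. 114.]
 [176. 112.]
 [239.  81.]
 [166.  76.]
 [172. 242.]]
scene [[593. 132.]
 [574. 217.]
 [620. 213.]
 [558. 298.]
 [652. 291.]
 [579.  43.]] side [[189.  69.]
 [213. 117.]
 [176. 114.]
 [239.  86.]
 [166.  81.]
 [172. 238.]]
```

View pics/cmp.png

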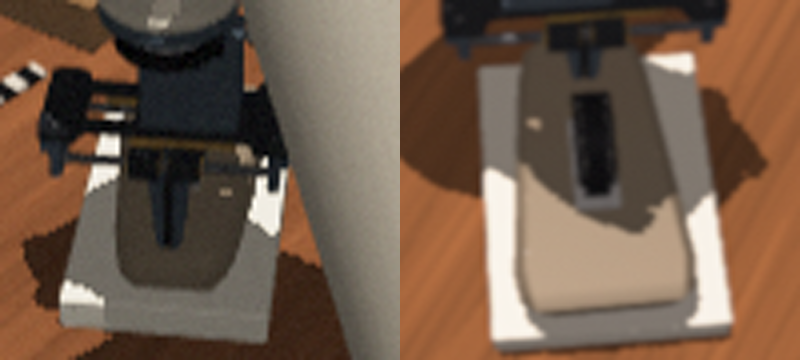

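The picture shows the gauge standing untouched on the slab at about (597,150) of the right half, with the fingers pressing the raised end. The face height at the fingers is 80.3 mm and level is 80. The push rose from 11 to 16 N over the last 0.7 mm, which fits the flat fingertips coming flush on a level face.

Run:
```python
from h import *
print(ctrl.get_obs()['force'],ctrl.hand_in())
```

```text
the job is handed in; nothing more can be done
[-5.781  7.915 17.22 ] None
```

I handed the job in with the gauge let go on about the middle of the slab and the fingers holding the raised end down at about 17 N, level by fingertip height and force; no camera could see the pointer, so its zero reading is unconfirmed.

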